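# Put the patina away and shut the chest on its folding stay

## Task

Stand the brown patina bottle upright on the floor of the yellow chest, beside what is already in there, while the stay still locks the lid open; carry it upright and set it down, do not drop it. Then break the stay by pushing the black knob on its knuckle back past centre, and lower the lid gently until it is fully shut: once the stay is broken the lid must never be let fall. Leave the other things where they are.

Things in the scene. Friction and masses are not known exactly. Their poses are not given: they have to be found in the camera images.
- store_chest: yellow steel chest, fixed to the table, 180 deep (x) by 300 wide (y) by 110 tall to its rim without lid; walls 4 mm; inner floor 10 mm above the table. Origin: centre of its underside, at table height. x points to its back (hinge side), y to its left seen from the robot, z up; yaw within 0.2 rad of the robot's axes. The lid stands open over its back edge, 80 degrees up, so it leans 31 mm over the chest at its top edge (handle 42 mm beyond)
- patina_bottle: brown bottle with black cap, 54 mm diameter, 97 mm tall; straight side up to 60 mm, shoulder above, cap 30 mm diameter over the top 13 mm. 0.10 to 0.20 kg. Stands on the table to the chest's left. Origin: centre of its underside, z up
- solder_spool: spool of solder with blue flanges, 61 mm diameter, 42 mm tall, standing on the chest's floor in its left end. Origin: centre of its underside
- tip_tin: round grey tin, 53 mm diameter, 20 mm tall, on the chest's floor near its middle. Origin: centre of its underside. The right (-y) end of the chest's floor is empty
- lid (a joint): angle of the lid in rad: 0 fully shut, 1.396 propped open (80 degrees, start). 0.7 kg. Stiff hinge: with the stay just broken the lid stays up by itself, but once lower than about 1.0 rad it falls unless carried
- lid_hinge (a point): middle of the lid's hinge line, on the back rim of the chest (chest x +90 mm, z 110 mm); the line runs along the chest's y
- lid_handle (a point): middle of the bar of the steel bow handle on the lid's front edge: round bar 10 mm thick, parallel to the hinge, 110 mm long, 42 mm clear ahead of the lid's front edge, 222 mm from the hinge line ahead of it and 11 mm above the lid's lower face. With the lid shut it lies at chest x -132 mm, z 121 mm; with the lid open it moves on a circle of 222.3 mm about the hinge line
- stay_knuckle (a joint): unfolding of the two-link steel stay on the outside of the chest's right (-y) side: 0 folded (lid shut), 2.51 straight, 2.71 locked past centre against its stop (start). Under 2.51 it is broken and folds as the lid comes down. Rivet friction: the knuckle takes some 3 to 5 N to push and stays where it is left; pushing the knob about 25 mm brings it to about 2.2, with the lid then near 1.37
- knuckle_knob (a point): centre of the black thumb knob on the stay's knuckle, a cylinder 16 mm thick and 26 mm long that sticks out along -y of the chest, its centre 175 mm from the chest's middle. Locked, it stands at chest x +20 mm, z 148 mm. It breaks when pushed to the back and downwards (chest x +0.84, z -0.54), turning on the lower link, 99 mm long, whose rivet is on the chest's side at chest x -25 mm, z 60 mm. As the lid shuts, the knuckle swings back and down to chest x +69 mm, z 90 mm
- flux_bottle: white bottle with red nozzle, 48 mm diameter, 125 mm tall, a bystander standing behind and left. Origin: centre of its underside
- masking_tape: roll of cream masking tape, 104 mm across, 25 mm tall, lying flat on the right, a bystander. Origin: centre of its underside
- running_pliers: pliers with blue grips, 90 by 177 by 12 mm, lying in front of the chest's left, a bystander. Origin: centre of its underside
- tea_mug: white mug with dark dots, 82 mm wide, 91 mm tall, a bystander on the right. Origin: under its body and handle
Mind the look-alikes: they are no part of the job. What is shaped like the patina_bottle but orange, pink or purple is not meant.

How it is judged:
By the outcome, as a careful person would: the job done as asked, in the order asked, and still so for the second after the job is handed in, with the robot touching nothing.
It also fails if it takes over 64 s, if anything falls off the work surface, if the arm or the gripper's body presses on something with over 40 N, if the wrist force passes 120 N, or if a joint passes its speed limit or range.

## Robot

A 6-joint arm with a two-finger parallel gripper is mounted at the origin on the work surface; the furniture and walls round the work are solid. World frame = base frame: x ahead of the robot, y to its left, z up, the work surface at z = 0. Lengths are in m, angles in rad, forces in N, time in s.
With the tool pointing down it reaches from about 0.325 to 0.75 m from the base axis. Payload 7.6 kg.
Tool frame: the origin (TCP) lies on the centre line of the jaws, within the pads' length; the fingertips stand 14 mm ahead of it and the grasp point (between the pads) lies 5 mm behind it; z points along the fingers, y is the line along which they close (so a half turn about z gives the same grasp; the last joint's range is limited). The gripper opens to 85 mm and grips with 20 to 120 N. Pads are 22 mm wide; open, the fingers measure 114 mm over their backs; the gripper's body (76 mm by 85 mm) begins 54 mm behind the grasp point. The pads swing forward as they close: fully open they stand 13 mm farther back than shut.
Start: joints at [1.174, 0.052, 1.401, -0, 1.689, -0.07], TCP at [0.169, 0.497, 0.245] pointing down, gripper open.
Joint ranges: [-2.9, 2.9], [-0.91, 2.17], [0.12, 2.37], [-1.06, 4.2], [0.26, 2.73], [-2.93, 2.93]. Speed limits (rad/s): [2.57, 2.57, 3.01, 3.14, 3.14, 3.14].

## Interface

Orientations are given as a unit quaternion [x, y, z, w].
In Python, from station import robot gives the robot as it stands. Calls block until the motion is done:
- robot.reach(position, orientation): joint-space move of the TCP to a pose.
- robot.line_to(position, frame=None, max_speed=0.15): straight line of the TCP; frame=None keeps the orientation; max_speed is the mean speed in m/s.
- robot.movej(angles): joint-space move.
- robot.command_gripper(opening, force=None): opening from 0.0 (shut) to 1.0 (fully open); force is the grip in N (None keeps the last); returns when the fingers have stopped.
- robot.dwell(seconds).
- robot.inverse_kinematics(position, orientation): joint angles nearest the present ones, or None.
- robot.camera(name): name is "scene" or "top" or "wrist"; returns (picture, depth): 400x640x3 uint8, blue, green, red; 400x640 float32, m along the optical axis (not along the pixel's ray), 0 where there is no reading.
- robot.camera_info(name): a dict with "fov_y" (degrees; the focal length in pixels is half the picture's height over the tangent of half this angle, whatever the lens; pixels are square), "cx", "cy" (the principal point, pixels), "k1" (the pictures are not rectified: a ray, as slopes to the right and down, at radius r is drawn at 1 + k1 r^2 times it, then the intrinsics apply), "camera_from_world" (4x4, takes a point from world to camera coordinates). Camera axes: x right, y down, z forward; pixel columns grow to the right and rows downward; lengths in m; the calibration is good to about 2 mm. A picture is of the moment at which its call begins: read the wrist's pose just before it. camera_info takes no time and is no camera call; for the wrist camera it gives the pose at the moment of the call.
A pose or a line that the arm cannot do raises robot.PlanningError and nothing moves.
- robot.close_job(): hands the job in; it is judged then, once.
Readings, each from a call of its own:
- robot.get_t(): time.
- robot.get_q(): joint angles.
- robot.get_joint_velocities(): joint speeds.
- robot.get_joint_torque(): joint torques, N m.
- robot.get_ee_pos(): TCP position.
- robot.get_orientation(): TCP orientation.
- robot.get_ft_force(): force on the tool from outside, world axes, zero at the start.
- robot.get_ft_torque(): the same for the moment, N m.
- robot.get_width(): opening from 0.0 (shut) to 1.0 (fully open).
- robot.get_grasp_force(): force on a finger pad.
Only numpy, scipy, OpenCV 4.12 (cv2) and the standard library are available. Lean on these libraries where they do the work, as an engineer would, in place of code of your own. Each camera call takes 0.05 s, during which the arm holds its last target. There are 200 camera calls.

## Working session

There is one attempt and no reset: what is moved stays moved. The work goes in short steps, each a Python script; the robot and the scene stay as the last script left them, time stands still between calls to the robot, and variables do not carry over. Pictures are saved under pics/ and viewed, at most 14 in all, crops included, and the job is handed in when it is done.

```bash
mkdir -p pics; ls
cat > h.py <<'E'
import numpy as np, cv2
from station import robot
def shot(n,tag):
    info=robot.camera_info(n); im,d=robot.camera(n)
    cv2.imwrite(f'pics/{tag}.png',im); np.savez(f'pics/{tag}.npz',im=im,d=d,T=info['camera_from_world'],p=[info['fov_y'],info['cx'],info['cy'],info['k1']])
def load(tag): return np.load(f'pics/{tag}.npz')
def cam(z):
    fov,cx,cy,k1=z['p']; f=200/np.tan(np.radians(fov)/2)
    return np.array([[f,0,cx],[0,f,cy],[0,0,1.]]),np.array([k1,0,0,0,0.])
def ray(z,u,v):
    K,D=cam(z); s=cv2.undistortPoints(np.array([[[u,v]]],float),K,D)[0,0]
    R=z['T'][:3,:3]; o=-R.T@z['T'][:3,3]; return o,R.T@np.array([s[0],s[1],1])
def at_z(z,u,v,h):
    o,r=ray(z,u,v); return o+r*(h-o[2])/r[2]
def dep(z,u,v):
    o,r=ray(z,u,v); return o+r*float(z['d'][int(round(v)),int(round(u))])
def tri(obs):
    A=np.zeros((3,3));b=np.zeros(3);L=[]
    for z,u,v in obs:
        o,r=ray(z,u,v); r=r/np.linalg.norm(r); P=np.eye(3)-np.outer(r,r); A+=P;b+=P@o;L.append((P,o))
    x=np.linalg.solve(A,b); return x,[np.linalg.norm(P@(x-o)) for P,o in L]
def cloud(z):
    K,D=cam(z); vv,uu=np.mgrid[0:400,0:640]
    s=cv2.undistortPoints(np.stack([uu,vv],-1).reshape(-1,1,2).astype(float),K,D).reshape(400,640,2)
    pc=np.dstack([s,np.ones((400,640))])*z['d'][...,None]
    R=z['T'][:3,:3]; return (pc-z['T'][:3,3])@R
E
python3 - <<'E'
from h import *
for n in('scene','top'):
    shot(n,n+'0'); i=robot.camera_info(n); print(n,i['fov_y'],i['k1'],-i['camera_from_world'][:3,:3].T@i['camera_from_world'][:3,3])
a=np.vstack([load('scene0')['im'],load('top0')['im']])
cv2.imwrite('pics/both0.png',cv2.resize(a,(480,600)))
E
```

```text
pics
scene 54.567185784652864 -0.0029267656181124974 [ 0.06397891 -0.77716509  1.12131931]
top 56.31247441276731 -0.029990761729409794 [ 0.29111026 -0.02344815  1.11401468]
```

View pics/scene0.png

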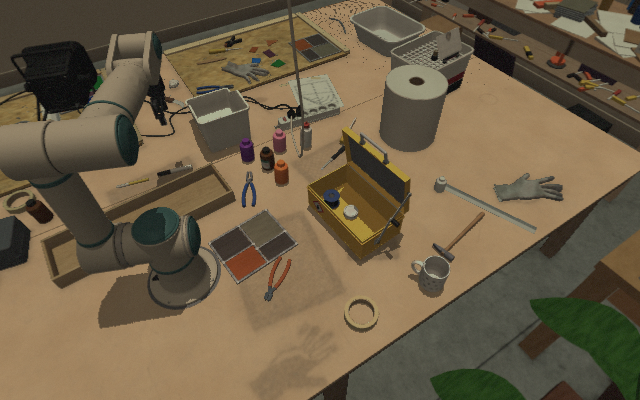

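View pics/top0.png

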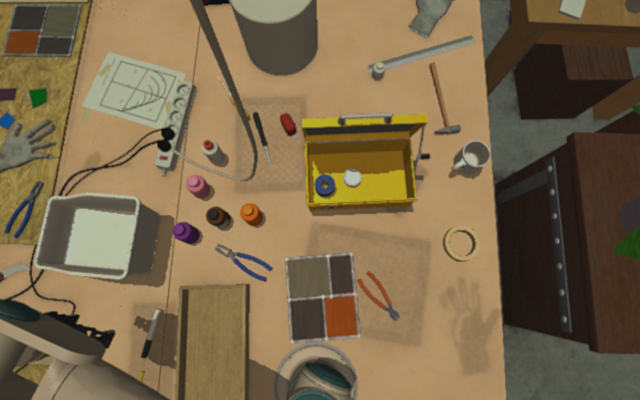

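The candidates for the bottle, by top pixel and scene pixel:

| Bottle | Top | Scene |
|---|---|---|
| Brown | (217,216) | (267,157) |
| Orange | (251,214) | (281,172) |
| Pink | (197,187) | (280,140) |
| Purple | (185,232) | (247,150) |

There is also a dark red-brown item at scene (38,210), far left by the base. I choose the brown one to the chest's left. A dark cable or pole hangs at top (200,0) to (250,180).

Run:
```python
from h import *
s=load('scene0');t=load('top0')
c1=cv2.resize(t['im'][100:240,170:440],None,fx=2.9,fy=2.9,interpolation=2)[:, :780]
c2=s['im'][120:260,230:420]
cv2.imwrite('pics/topc.png',cv2.resize(t['im'][100:240,170:440],None,fx=2.9,fy=2.9,interpolation=2))
cv2.imwrite('pics/scc.png',cv2.resize(c2,None,fx=4,fy=4,interpolation=2))
ct=cloud(t);cs=cloud(s)
for n,c,pts in(('top',ct,[(217,216),(251,214),(197,187),(185,232),(210,148),(325,186),(352,178),(230,80),(245,120),(254,150),(240,180),(210,30),(290,125)]),('scene',cs,[(267,152),(281,167),(38,208),(292,50),(296,100),(300,140),(332,198),(350,212)])):
    for u,v in pts: print(n,u,v,c[v,u].round(3))
```

```text
top 217 216 [0.454 0.287 0.087]
top 251 214 [0.463 0.192 0.084]
top 197 187 [0.537 0.353 0.083]
top 185 232 [0.408 0.374 0.081]
top 210 148 [0.645 0.318 0.11 ]
top 325 186 [ 0.567 -0.011  0.015]
top 352 178 [ 0.591 -0.092  0.028]
top 230 80 [0.501 0.088 0.744]
top 245 120 [0.511 0.1   0.616]
top 254 150 [0.53  0.123 0.43 ]
top 240 180 [0.572 0.241 0.042]
top 210 30 [0.495 0.081 0.837]
top 290 125 [0.741 0.099 0.064]
scene 267 152 [0.457 0.284 0.086]
scene 281 167 [0.468 0.192 0.075]
scene 38 208 [-0.341  0.484  0.068]
scene 292 50 [0.963 1.001 0.026]
scene 296 100 [0.771 0.621 0.002]
scene 300 140 [0.63  0.335 0.027]
scene 332 198 [ 0.559 -0.023  0.049]
scene 350 212 [ 0.589 -0.096  0.024]
```

View pics/topc.png

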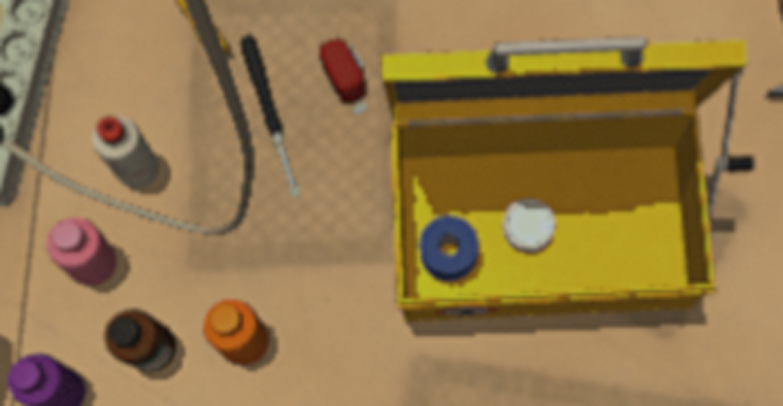

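View pics/scc.png

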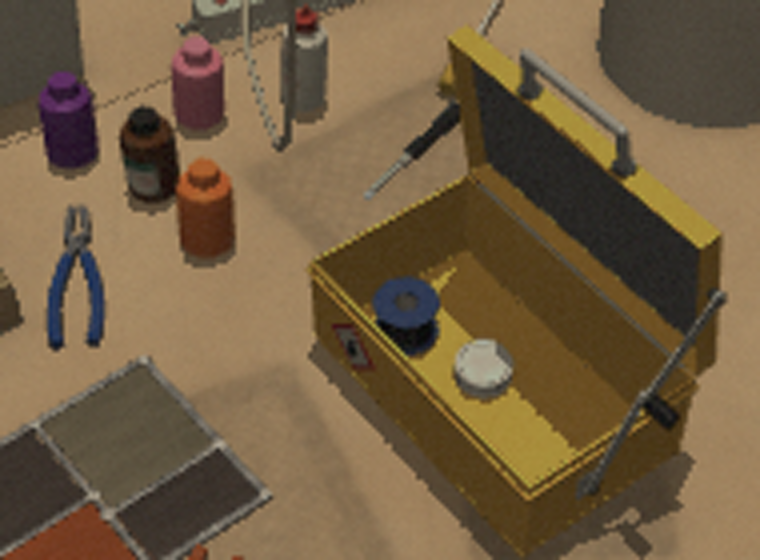

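The crops show the brown bottle with its black cap at topc (125,330) and scene-crop (146,122). The orange, pink and purple ones are distinct from it. The chest's front rim corners are at topc (402,305) and (712,288). The knob is at topc (740,163), and the handle bar runs (497,48) to (645,44).

Run:
```python
from h import *
s=load('scene0');t=load('top0')
T=lambda a,b:(t,170+a/2.9-.3,100+b/2.9-.3)
S=lambda a,b:(s,230+a/4-.4,120+b/4-.4)
P={}
for n,a,b in [('cap',(125,330),(146,118)),('FL',(400,305),(312,266)),('FR',(713,289),(528,497)),('knob',(740,163),(660,408)),('hL',(499,48),(527,56)),('hR',(643,45),(624,134)),('spool',(450,247),(406,303)),('tin',(529,225),(484,360)),('orange',(227,318),(205,172))]:
    x,e=tri([T(*a),S(*b)]); P[n]=x; print(n,x.round(4),np.round(e,4))
ct=cloud(t);cs=cloud(s)
# chest fit from rim points
from scipy.optimize import minimize
def rimpts(z,c):
    im=z['im'].astype(int); b,g,r=im[...,0],im[...,1],im[...,2]
    m=(r>70)&(g>0.6*r)&(b<0.35*r)&(c[...,0]>.4)&(c[...,0]<.8)&(abs(c[...,1]+.1)<.25)
    return c[m]
for z,c in((t,ct),(s,cs)):
    p=rimpts(z,c); q=p[abs(p[:,2]-.108)<.008]; print(len(q)); 
    if len(q)<20: continue
    def f(a):
        co,si=np.cos(a[2]),np.sin(a[2]); d=q[:,:2]-a[:2]; x=d@[co,si]; y=d@[-si,co]
        dd=np.minimum(np.abs(np.abs(y)-.148)+np.maximum(abs(x)-.09,0),np.abs(np.abs(x)-.088)+np.maximum(abs(y)-.15,0)); return np.minimum(dd,.02).mean()
    best=min((minimize(f,[.6+dx,-.12+dy,yw],method='Nelder-Mead') for dx in(-.02,0,.02) for dy in(-.02,.0,.02) for yw in(-.1,0,.1)),key=lambda r:r.fun); print(best.x.round(4),best.fun)
# cable
for z,c,nm in((t,ct,'t'),(s,cs,'s')):
    m=(c[...,0]>.3)&(c[...,0]<.75)&(c[...,1]>-.3)&(c[...,1]<.35)&(c[...,2]>.2)&(z['d']>0)
    q=c[m]
    for h in np.arange(.2,1,.06):
        w=q[(q[:,2]>h)&(q[:,2]<h+.06)]
        if len(w): print(nm,h.round(2),len(w),w.min(0).round(3),w.max(0).round(3))
# bottle side fit
for z,c in((t,ct),(s,cs)):
    m=(np.hypot(c[...,0]-.455,c[...,1]-.286)<.045)&(c[...,2]>.01); q=c[m]; k=q[q[:,2]>.088]; print('cap',len(k),np.median(k,0).round(4), q[:,2].max())
```

```text
cap [0.4608 0.2987 0.0878] [0.0001 0.0001]
FL [0.4917 0.0338 0.1003] [0.001 0.001]
FR [ 0.5138 -0.2651  0.0977] [0.0017 0.0017]
knob [ 0.6239 -0.2806  0.1513] [0.001 0.001]
hL [ 0.652  -0.0477  0.3264] [0.0011 0.0011]
hR [ 0.6578 -0.1603  0.3288] [0.0002 0.0002]
spool [ 0.5622 -0.0114  0.0499] [0.0004 0.0004]
tin [ 0.5929 -0.0923  0.0315] [0.0005 0.0005]
orange [0.4748 0.2013 0.0874] [0.0008 0.0008]
1055
[ 0.5978 -0.1072  0.0738] 0.005054015185262015
520
[ 0.597  -0.1099  0.0679] 0.005504910835038808
t 0.2 256 [ 0.551 -0.264  0.2  ] [0.695 0.17  0.258]
t 0.26 1064 [ 0.546 -0.251  0.262] [0.686 0.159 0.32 ]
t 0.32 264 [ 0.537 -0.164  0.32 ] [0.665 0.142 0.38 ]
t 0.38 28 [0.529 0.118 0.381] [0.538 0.131 0.44 ]
t 0.44 38 [0.521 0.11  0.442] [0.531 0.123 0.499]
t 0.5 53 [0.515 0.103 0.502] [0.524 0.114 0.559]
t 0.56 76 [0.509 0.097 0.561] [0.519 0.109 0.619]
t 0.62 113 [0.504 0.092 0.62 ] [0.514 0.104 0.679]
t 0.68 173 [0.5   0.087 0.68 ] [0.51  0.099 0.74 ]
t 0.74 265 [0.496 0.082 0.74 ] [0.506 0.095 0.8  ]
t 0.8 450 [0.492 0.079 0.8  ] [0.502 0.09  0.86 ]
t 0.86 144 [0.491 0.079 0.86 ] [0.5   0.087 0.876]
s 0.2 734 [ 0.549 -0.268  0.2  ] [0.694 0.167 0.26 ]
s 0.26 607 [ 0.543 -0.256  0.26 ] [0.685 0.152 0.318]
s 0.32 156 [ 0.536 -0.164  0.32 ] [0.66  0.14  0.379]
s 0.38 40 [0.527 0.117 0.381] [0.544 0.131 0.439]
s 0.44 48 [0.518 0.107 0.44 ] [0.534 0.124 0.5  ]
s 0.5 55 [0.513 0.1   0.502] [0.526 0.114 0.56 ]
s 0.56 65 [0.506 0.095 0.561] [0.52  0.107 0.619]
s 0.62 75 [0.503 0.09  0.621] [0.513 0.1   0.68 ]
s 0.68 55 [0.501 0.084 0.681] [0.51  0.098 0.718]
cap 93 [0.4586 0.2985 0.0951] 0.09936188381293384
cap 36 [0.4561 0.2944 0.0938] 0.09762460737710238
```

```bash
cat >> h.py <<'E'
from scipy.spatial.transform import Rotation as Ro
def down(a):  # closing line at world angle a
    y=np.array([np.cos(a),np.sin(a),0]); z=np.array([0,0,-1.]); return list(Ro.from_matrix(np.c_[np.cross(y,z),y,z]).as_quat())
def st(): print('t',round(robot.get_t(),2),'p',np.round(robot.get_ee_pos(),4),'q',np.round(robot.get_q(),3),'w',round(robot.get_width(),3),'F',np.round(robot.get_ft_force(),1),'g',np.round(robot.get_grasp_force(),1))
E
python3 - <<'E'
from h import *
st()
for a in(-15,165,5,185):
    for p in((.459,.298,.24),(.37,.0,.3),(.57,-.2,.3),(.57,-.2,.055),(.65,-.104,.33),(.46,-.11,.12)):
        q=robot.inverse_kinematics(p,down(np.radians(a))); print(a,p,None if q is None else np.round(q,2))
robot.reach([.43,.27,.25],down(np.radians(165 if robot.inverse_kinematics([.43,.27,.25],down(np.radians(-15))) is None else -15)))
st(); shot('wrist','w1')
E
```

```text
t 0.1 p [0.1684 0.497  0.2446] q [ 1.174  0.053  1.402 -0.     1.689 -0.07 ] w 1.0 F [ 0.  -0.2  0.3] g 0.0
-15 (0.459, 0.298, 0.24) [ 0.51  0.12  1.34 -0.    1.68  0.77]
-15 (0.37, 0.0, 0.3) [-0.1  -0.4   1.69 -0.    1.85  0.16]
-15 (0.57, -0.2, 0.3) [-0.4   0.28  1.04 -0.    1.82 -0.14]
-15 (0.57, -0.2, 0.055) [-0.4   0.41  1.37 -0.    1.36 -0.14]
-15 (0.65, -0.104, 0.33) [-0.21  0.45  0.76 -0.    1.93  0.05]
-15 (0.46, -0.11, 0.12) [-0.31 -0.02  1.72 -0.    1.43 -0.05]
165 (0.459, 0.298, 0.24) [ 0.51  0.12  1.34 -0.    1.68 -2.37]
165 (0.37, 0.0, 0.3) None
165 (0.57, -0.2, 0.3) None
165 (0.57, -0.2, 0.055) None
165 (0.65, -0.104, 0.33) None
165 (0.46, -0.11, 0.12) None
5 (0.459, 0.298, 0.24) [ 0.51  0.12  1.34 -0.    1.68  0.42]
5 (0.37, 0.0, 0.3) [-0.1  -0.4   1.69 -0.    1.85 -0.19]
5 (0.57, -0.2, 0.3) [-0.4   0.28  1.04 -0.    1.82 -0.49]
5 (0.57, -0.2, 0.055) [-0.4   0.41  1.37 -0.    1.36 -0.49]
5 (0.65, -0.104, 0.33) [-0.21  0.45  0.76 -0.    1.93 -0.3 ]
5 (0.46, -0.11, 0.12) [-0.31 -0.02  1.72 -0.    1.43 -0.4 ]
185 (0.459, 0.298, 0.24) [ 0.51  0.12  1.34 -0.    1.68 -2.72]
185 (0.37, 0.0, 0.3) None
185 (0.57, -0.2, 0.3) [-0.4   0.28  1.04 -0.    1.82  2.66]
185 (0.57, -0.2, 0.055) [-0.4   0.41  1.37 -0.    1.36  2.66]
185 (0.65, -0.104, 0.33) [-0.21  0.45  0.76 -0.    1.93  2.84]
185 (0.46, -0.11, 0.12) [-0.31 -0.02  1.72 -0.    1.43  2.74]
t 1.41 p [0.4296 0.2707 0.25  ] q [0.489 0.002 1.443 0.    1.697 0.749] w 1.0 F [-0.6  0.3  0.4] g 0.0
```

View pics/w1.png

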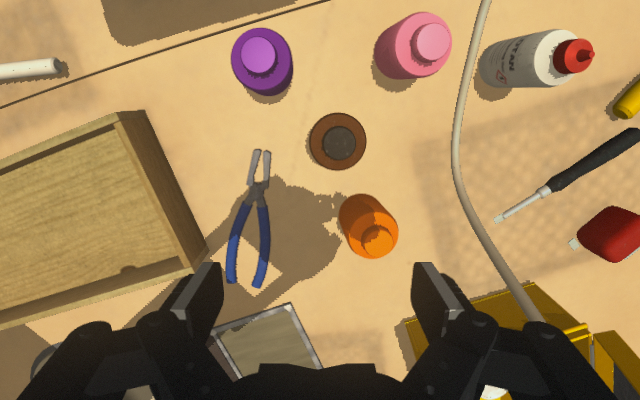

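The wrist view shows the brown bottle with its cap at (340,143), purple at (262,55), pink at (420,45) and orange at (372,228). The left and right finger sides are free.

Run:
```python
from h import *
w=load('w1');c=cloud(w);t=load('top0')
print('cap ray',at_z(w,340,143,.097), 'body',at_z(w,338,141,.06))
print('tri',tri([(w,340,143),(t,170+125/2.9-.3,100+330/2.9-.3)]))
m=(np.hypot(c[...,0]-.459,c[...,1]-.298)<.045)&(c[...,2]>.03); q=c[m]
k=q[q[:,2]>.09]; print('cap pts',np.median(k,0),len(k)); k=q[(q[:,2]>.03)]; print((k.min(0)+k.max(0))/2,k.max(0)-k.min(0))
for n,u,v in(('pur',262,52),('pink',432,42),('or',376,239)): print(n,at_z(w,u,v,.097))
p=(q[q[:,2]>.03].min(0)+q[q[:,2]>.03].max(0))/2
x,y=np.median(q[q[:,2]>.09],0)[:2]; print(x,y)
```

```text
cap ray [0.4587295  0.30511127 0.097     ] body [0.45855819 0.30209669 0.06      ]
tri (array([0.46087608, 0.30198655, 0.07861877]), [np.float64(0.0015919905152876046), np.float64(0.0015919905152874479)])
cap pts [0.46207573 0.27843952 0.31336819] 15148
[0.45329271 0.29188052 0.19100304] [0.07804501 0.07561317 0.27644331]
pur [0.41590647 0.3914119  0.097     ]
pink [0.5486491  0.36465463 0.097     ]
or [0.47039026 0.2096403  0.097     ]
0.46207572529841645 0.27843951950877177
```

Run:
```python
from h import *
w=load('w1');c=cloud(w)
m=(np.hypot(c[...,0]-.459,c[...,1]-.300)<.045)&(c[...,2]>.03)&(c[...,2]<.12); q=c[m]
k=q[q[:,2]>.09]; print('cap',(k.min(0)+k.max(0))/2,k.max(0)-k.min(0),len(k)); k=q; print((k.min(0)+k.max(0))/2,k.max(0)-k.min(0))
o=down(np.radians(-15)); x,y=.459,.301
robot.reach([x,y,.16],o); robot.line_to([x,y,.047],max_speed=.12); st()
robot.command_gripper(0.0,40); st()
robot.line_to([x,y,.10],max_speed=.12); st()
shot('wrist','w2'); shot('scene','s2')
a=np.vstack([load('w2')['im'],cv2.resize(load('s2')['im'][100:260,180:436],(640,400))]); cv2.imwrite('pics/c2.png',cv2.resize(a,(480,600)))
```

```text
cap [0.45770626 0.30464559 0.09477289] [0.02879547 0.02831171 0.00950614] 900
[0.45725271 0.30291842 0.07615367] [0.05366329 0.05353737 0.04674457]
t 3.03 p [0.4596 0.3013 0.0481] q [0.513 0.276 1.557 0.    1.306 0.775] w 1.001 F [-0.4  0.7 -0.5] g 0.0
t 3.44 p [0.4594 0.3012 0.0478] q [ 0.513  0.277  1.558 -0.     1.306  0.775] w 0.605 F [-0.8  0.   4.3] g 42.0
t 4.03 p [0.4586 0.3008 0.0991] q [0.513 0.215 1.519 0.    1.408 0.775] w 0.601 F [-1.1 -0.3 -1.5] g 42.0
```

View pics/c2.png

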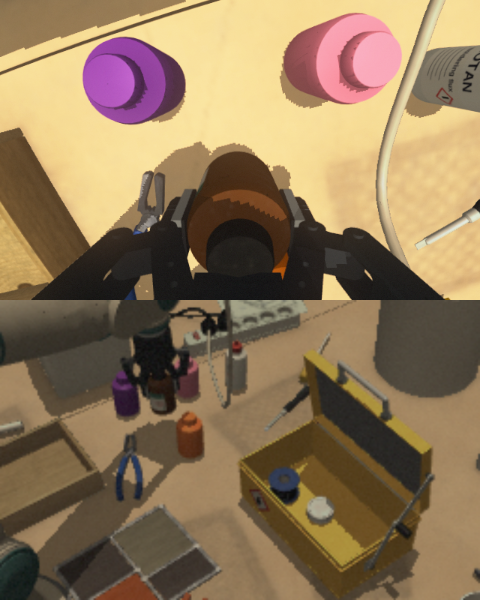

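The bottle is gripped and lifted upright. Next I carry it in front of the cable and look at the chest.

Run:
```python
from h import *
o=down(np.radians(4.2))
robot.line_to([.459,.301,.20],max_speed=.2)
robot.line_to([.35,.21,.25],max_speed=.25)
robot.line_to([.39,-.10,.27],frame=o,max_speed=.25); robot.dwell(.2); st()
shot('wrist','w3')
```

```text
t 7.13 p [ 0.39   -0.0994  0.27  ] q [-0.341 -0.307  1.68   0.     1.769 -0.416] w 0.606 F [-0.4 -0.7 -1.6] g 42.0
```

View pics/w3.png

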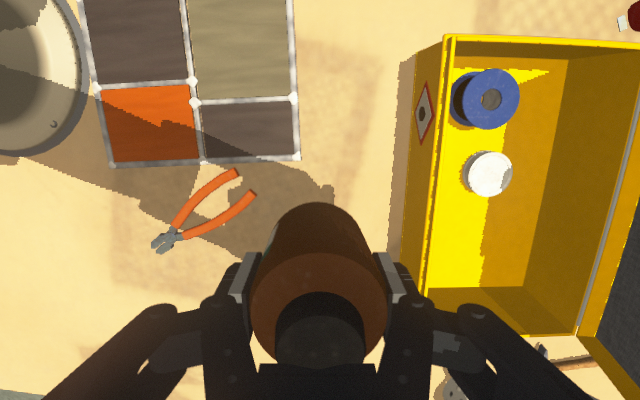

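The wrist view shows the front-left rim corner at (445,37), the spool at (490,98), the tin at (490,174) and the empty right end from about y=290.

Run:
```python
from h import *
w=load('w3');t=load('top0');s=load('scene0')
for n,u,v,h in(('FL',444,36,.11),('Fmid',425,170,.11),('spool',491,99,.052),('tin',490,174,.03)): print(n,at_z(w,u,v,h).round(4))
T=lambda a,b:(t,170+a/2.9-.3,100+b/2.9-.3)
S=lambda a,b:(s,230+a/4-.4,120+b/4-.4)
print('FLtri',tri([(w,444,36),T(400,303),S(312,265)]))
print('tin',tri([(w,490,174),T(529,225),S(484,360)]),'spool',tri([(w,491,99),T(450,247),S(406,300)]))
from scipy.optimize import minimize
for z in(w,t,s):
    c=cloud(z); im=z['im'].astype(int); b,g,r=im[...,0],im[...,1],im[...,2]
    m=(r>60)&(g>.55*r)&(b<.4*r)&(c[...,0]>.45)&(c[...,0]<.72)&(abs(c[...,1]+.1)<.2)&(z['d']>0)
    q=c[m]; q=q[abs(q[:,2]-.11)<.006]
    # front edge line & left edge: 
    def f(a):
        co,si=np.cos(a[2]),np.sin(a[2]); d=q[:,:2]-a[:2]; x=d@[co,si]; y=d@[-si,co]
        dd=np.minimum(np.hypot(abs(y)-.148,np.maximum(abs(x)-.088,0)),np.hypot(abs(x)-.088,np.maximum(abs(y)-.148,0))); return np.minimum(dd,.01).mean()
    best=min((minimize(f,[.595+dx,-.11+dy,yw],method='Nelder-Mead') for dx in(-.01,0,.01) for dy in(-.01,.0,.01) for yw in(.03,.07,.1)),key=lambda r:r.fun); print(len(q),best.x.round(4),best.fun.round(4),np.median(q[:,2]))
# yellow top plane height hist near front edge
```

```text
FL [0.4832 0.0353 0.11  ]
Fmid [ 0.4858 -0.0761  0.11  ]
spool [ 0.5626 -0.0076  0.052 ]
tin [ 0.5917 -0.0897  0.03  ]
FLtri (array([0.49140429, 0.03584216, 0.09843735]), [np.float64(0.004491951070146356), np.float64(0.002241044632975694), np.float64(0.002534828874352645)])
tin (array([ 0.59352191, -0.09110072,  0.02860918]), [np.float64(0.001393744626180343), np.float64(0.0012783741112536921), np.float64(0.0011555097172868613)]) spool (array([ 0.5624793 , -0.00969397,  0.05202794]), [np.float64(0.0020672861897322076), np.float64(0.0019879771996180505), np.float64(0.0011085510601919904)])
7822 [ 0.5909 -0.1064  0.0938] 0.0036 0.11046280494327297
905 [ 0.5977 -0.1078  0.0674] 0.0045 0.1120259252569951
558 [ 0.5952 -0.1095  0.066 ] 0.0049 0.10998577715190319
```

```bash
cat >> h.py <<'E'
C=np.array([.594,-.108]); YAW=.073
def ch(x,y,z): 
    c,s=np.cos(YAW),np.sin(YAW); return [C[0]+c*x-s*y,C[1]+s*x+c*y,z]
E
python3 - <<'E'
from h import *
robot.line_to(ch(-.022,-.085,.27),max_speed=.22)
robot.line_to(ch(-.022,-.085,.12),max_speed=.2); st()
shot('wrist','w4');shot('scene','s4')
a=np.vstack([load('w4')['im'],cv2.resize(load('s4')['im'][100:260,240:496],(640,400))]); cv2.imwrite('pics/c4.png',cv2.resize(a,(480,600)))
E
```

```text
t 9.19 p [ 0.5789 -0.1946  0.1219] q [-0.385  0.358  1.299 -0.     1.482 -0.458] w 0.603 F [ 0.2  0.1 -1.1] g 42.0
```

View pics/c4.png

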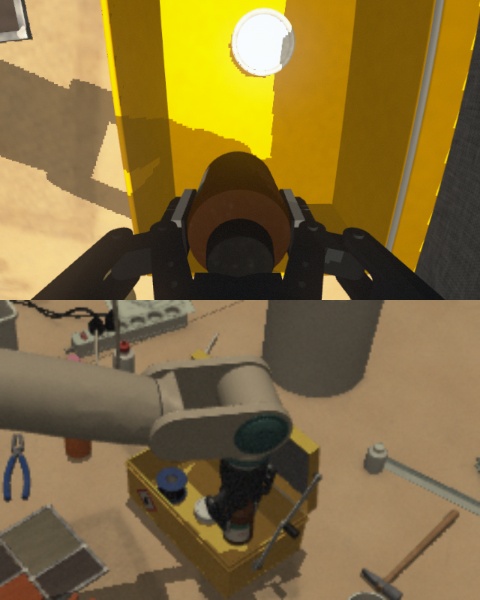

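The bottle is in the right end, centred between the walls and clear of the tin. Lowering it with a force check.

Run:
```python
from h import *
robot.line_to(ch(-.022,-.085,.066),max_speed=.1)
z=.066
while z>.052:
    z-=.002; robot.line_to(ch(-.022,-.085,z),max_speed=.04); F=robot.get_ft_force()[2]
    print(round(z,3),round(robot.get_ee_pos()[2],4),round(F,2))
    if F>2: break
st()
robot.command_gripper(.82); st()
robot.line_to(ch(-.022,-.085,.16),max_speed=.15); robot.line_to(ch(-.07,-.085,.30),max_speed=.25); st()
shot('wrist','w5');shot('scene','s5')
a=np.vstack([load('w5')['im'],cv2.resize(load('s5')['im'][100:260,240:496],(640,400))]); cv2.imwrite('pics/c5.png',cv2.resize(a,(480,600)))
```

```text
0.064 0.0645 -2.14
0.062 0.0619 -1.45
0.06 0.0598 -1.47
0.058 0.058 -2.44
0.056 0.0578 8.69
t 11.23 p [ 0.5785 -0.1946  0.0578] q [-0.385  0.422  1.352 -0.     1.367 -0.458] w 0.603 F [-5.7  1.2  8.7] g 42.9
t 11.56 p [ 0.579  -0.1944  0.0563] q [-0.385  0.424  1.353  0.     1.363 -0.458] w 0.817 F [ 5.3 -0.   0.1] g 0.0
t 13.14 p [ 0.5302 -0.1977  0.2978] q [-0.422  0.165  1.176  0.     1.804 -0.495] w 0.821 F [-0.7 -0.2 -1.7] g 0.0
```

View pics/c5.png

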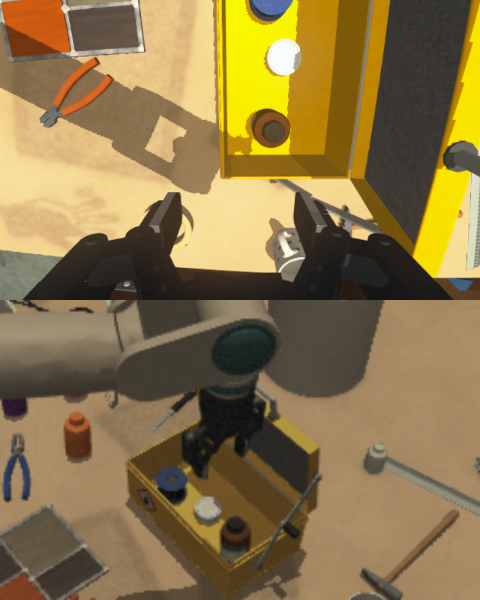

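The bottle stands upright in the chest's right end, with the tin and spool undisturbed and the lid still locked. Next is the knob, pushed with closed fingers tilted 30° outward.

```bash
cat >> h.py <<'E'
def tilt(t,yaw=YAW):  # tool top leaning to chest -y by t, closing line along chest x
    y=np.array([1,0,0.]); z=np.array([0,np.sin(t),-np.cos(t)]); R=np.c_[np.cross(y,z),y,z]
    return list((Ro.from_euler('z',yaw)*Ro.from_matrix(R)).as_quat())
def kn(phi,back,y=-.181,dz=0): # TCP for finger crossing the knob, 'back' mm in front along chest x
    r=.0988; x=-.025+r*np.sin(phi)-back; z=.060+r*np.cos(phi)+dz
    return ch(x,y-.002,z+.0035)
PH0=np.arctan2(.045,.088)
E
python3 - <<'E'
from h import *
o=tilt(np.radians(30))
for p in(ch(-.06,-.20,.30),kn(PH0,.05),kn(PH0+.3,.02)):
    q=robot.inverse_kinematics(p,o); print(None if q is None else np.round(q,2))
robot.command_gripper(0.0,30)
robot.reach(ch(-.06,-.20,.30),o); robot.line_to(kn(PH0,.055),max_speed=.15); robot.dwell(.2); st()
shot('wrist','w6');shot('scene','s6');shot('top','t6')
a=np.vstack([load('w6')['im'],cv2.resize(load('s6')['im'][140:300,280:536],(640,400))]); cv2.imwrite('pics/c6.png',cv2.resize(a,(480,600)))
E
```

```text
[-0.72  0.63  0.66  0.45  2.2  -0.59]
[-0.68  0.69  0.86  0.4   1.94 -0.67]
[-0.63  0.85  0.66  0.42  1.96 -0.61]
t 15.87 p [ 0.5726 -0.2934  0.1523] q [-0.683  0.681  0.872  0.4    1.936 -0.678] w -0.0 F [-1.2 -0.1  0. ] g 0.0
```

View pics/c6.png

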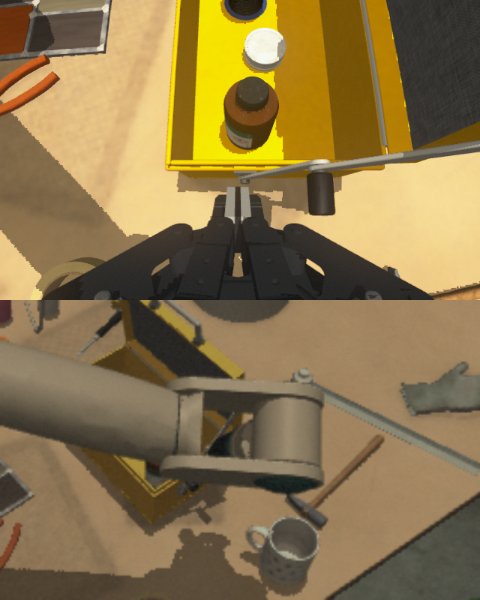

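The wrist view shows the knob at about (427,260) full-scale, ahead of and level with the closed fingertips at (318,250). The fingertips are clear of the link. I check the knob's position, then push by contact.

Run:
```python
from h import *
w=load('w6');t=load('top0')
x,e=tri([(w,426,258),(t,170+740/2.9-.3,100+163/2.9-.3)]); print('knob',x,e)
c=cloud(w)
for u,v in((426,240),(426,262),(426,280),(318,252),(318,262),(305,275),(400,240),(340,238)): print((u,v),c[v,u].round(4))
r=np.array(x[:2])-C; cy,sy=np.cos(YAW),np.sin(YAW); print('chest',r@[cy,sy],r@[-sy,cy])
F0=robot.get_ft_force(); b=.040; print(F0)
robot.line_to(kn(PH0,.036),max_speed=.1)
b=.036
while b>.004:
    b-=.002; robot.line_to(kn(PH0,b),max_speed=.05); F=np.array(robot.get_ft_force())-F0
    if np.linalg.norm(F)>2.5: break
print('contact',b,F.round(1)); st()
```

```text
knob [ 0.62190505 -0.27985565  0.1551946 ] [np.float64(0.0015676898968357937), np.float64(0.0015676898968359242)]
(426, 240) [ 0.62   -0.272   0.1559]
(426, 262) [ 0.6198 -0.2818  0.1566]
(426, 280) [ 0.6203 -0.2896  0.1553]
(318, 252) [ 0.5718 -0.2807  0.1539]
(318, 262) [ 0.5721 -0.2853  0.1613]
(305, 275) [ 0.5673 -0.2911  0.1705]
(400, 240) [ 6.467e-01 -2.546e-01 -3.000e-04]
(340, 238) [ 0.591  -0.2569  0.0009]
chest 0.015296409745783144 -0.17343319929953382
[-0.97266091  0.39000153  0.33749865]
contact 0.021999999999999985 [-1.8 -0.6 -1.9]
t 18.11 p [ 0.6051 -0.2908  0.1511] q [-0.653  0.766  0.75   0.416  1.96  -0.631] w -0.003 F [-2.8 -0.2 -1.6] g 1.6
```

Run:
```python
from h import *
for d in np.arange(.04,.281,.04):
    robot.line_to(kn(PH0+d,.021),max_speed=.05); print(round(d,2),np.round(robot.get_ft_force(),1))
st()
robot.line_to(kn(PH0+.2,.055),max_speed=.15); robot.line_to(ch(-.06,-.21,.26),max_speed=.25)
st(); shot('wrist','w7');shot('top','t7')
cv2.imwrite('pics/c7.png',np.hstack([cv2.resize(load('w7')['im'],(480,300)),cv2.resize(load('t7')['im'][90:240,280:480],(320,240))[:300] if 0 else cv2.resize(load('t7')['im'][90:240,300:460],(320,300))]))
```

```text
0.04 [-2.5 -1.1 -1. ]
0.08 [-1.9 -0.6 -1.1]
0.12 [-1.6 -0.1  1.1]
0.16 [-1.6 -0.4  0.6]
0.2 [-0.7 -1.1  0.9]
0.24 [-2.6 -0.5  0.5]
0.28 [-2.2  0.5  1.4]
t 19.86 p [ 0.6289 -0.289   0.1354] q [-0.632  0.839  0.671  0.424  1.956 -0.609] w -0.0 F [-2.2  0.5  1.4] g 1.0
t 20.94 p [ 0.5499 -0.3214  0.2581] q [-0.733  0.647  0.711  0.423  2.137 -0.641] w -0.001 F [-0.5  0.3 -0.8] g 0.0
```

View pics/c7.png

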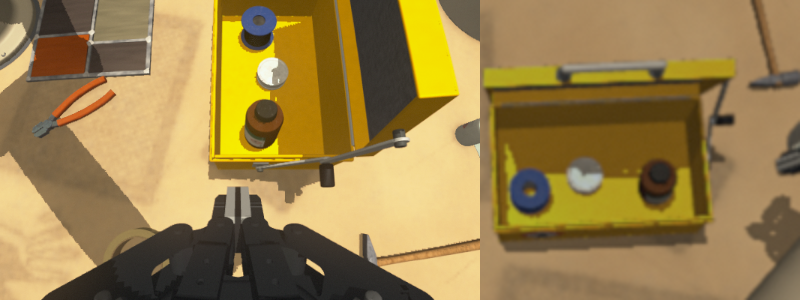

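The knob has moved back and is now at w7 full-scale (436,233) and top (421.5,149.5). The links look bent the other way. I measure its angle and the handle.

Run:
```python
from h import *
w=load('w7');t=load('t7');cy,sy=np.cos(YAW),np.sin(YAW)
x,e=tri([(w,436,233),(t,421.7,149.7)]); r=x[:2]-C; print('knob',x,e,'chest',r@[cy,sy],r@[-sy,cy])
c=cloud(w); print(c[236,436])
ct=cloud(t); m=(ct[...,2]>.27)&(ct[...,0]>.5)&(ct[...,0]<.75)&(ct[...,1]<0.05)&(ct[...,1]>-.27)&(t['d']>0)
q=ct[m]; h=q[q[:,2]>.312]; d=h[:,:2]-C; print('handle',len(h),np.median(h,0),'chest x',np.median(d@[cy,sy]),'y range',(d@[-sy,cy]).min(),(d@[-sy,cy]).max())
t0=load('top0');c0=cloud(t0); m=(c0[...,2]>.312)&(c0[...,0]>.5)&(c0[...,0]<.75)&(c0[...,1]<0.05)&(c0[...,1]>-.27)&(t0['d']>0); h=c0[m]; d=h[:,:2]-C;print('before',len(h),np.median(h,0),np.median(d@[cy,sy]))
```

```text
knob [ 0.6480934  -0.27734304  0.13359127] [np.float64(0.0007196927061301796), np.float64(0.0007196927061305065)] chest 0.04159826732236391 -0.17283733888884076
[ 0.64589814 -0.28051101  0.13762606]
handle 240 [ 0.6371599  -0.10361572  0.33170392] chest x 0.04312881637840738 y range -0.058572565658162254 0.05984738376101469
before 251 [ 0.65387302 -0.10272598  0.33412447] 0.05961957913747189
```

The stay is broken: the knob is at chest (0.042, 0.134) and the lid stands at about 1.32. Next I go above the handle, refine its position with the wrist view, and grip it.

Run:
```python
from h import *
o=down(YAW)
for p in(ch(.0,0,.42),ch(.045,0,.42),ch(.045,0,.323)):
    q=robot.inverse_kinematics(p,o); print(None if q is None else np.round(q,2))
robot.line_to(ch(-.08,-.20,.40),max_speed=.25)
robot.reach(ch(-.02,0,.42),o); robot.command_gripper(.6); robot.dwell(.2); st()
shot('wrist','w8'); w=load('w8'); c=cloud(w);cy,sy=np.cos(YAW),np.sin(YAW)
d=c[...,:2]-C; X=d@[cy,sy];Y=d@[-sy,cy]
m=(abs(Y)<.07)&(X>0)&(X<.1)&(c[...,2]>.30)&(c[...,2]<.345)&(w['d']>0)
print(m.sum())
for a in np.arange(-.06,.06,.02):
    k=m&(Y>a)&(Y<a+.02)
    if k.sum(): print(a.round(2),k.sum(),X[k].min().round(4),X[k].max().round(4),np.median(c[...,2][k]).round(4),c[...,2][k].max().round(4))
```

```text
[-0.24  0.34  0.73 -0.    2.08 -0.31]
[-0.22  0.5   0.52 -0.    2.12 -0.29]
[-0.22  0.42  0.83 -0.    1.9  -0.29]
t 23.36 p [ 0.5741 -0.1094  0.4201] q [-0.252  0.274  0.806  0.     2.062 -0.325] w 0.6 F [0.3 0.8 0.7] g 0.0
2049
-0.06 6 0.044 0.0465 0.3314 0.3323
-0.04 321 0.0371 0.0472 0.3322 0.3343
-0.02 373 0.037 0.0474 0.3322 0.3342
0.0 402 0.0368 0.0471 0.3323 0.3351
0.02 438 0.0367 0.047 0.3325 0.3351
0.04 452 0.0368 0.0471 0.3322 0.3346
```

View pics/w8.png

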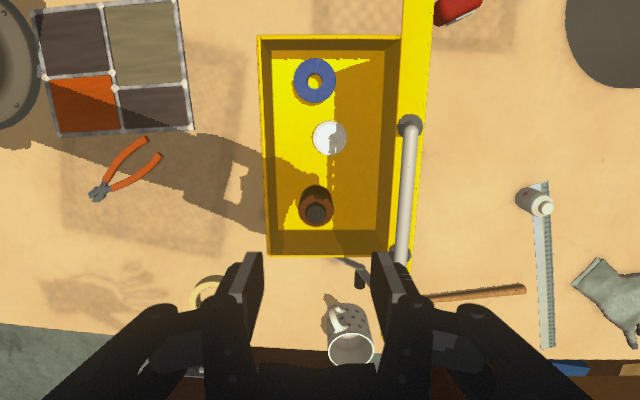

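The handle bar is at about (408,190), centred at chest x 0.042, z about 0.328. Grip it now.

Run:
```python
from h import *
robot.line_to(ch(.042,0,.42),max_speed=.2); robot.line_to(ch(.042,0,.324),max_speed=.12); st()
robot.command_gripper(0.0,30); robot.dwell(.2); st()
```

```text
t 24.82 p [ 0.6359 -0.105   0.3256] q [-0.221  0.405  0.834 -0.     1.9   -0.294] w 0.595 F [ 0.  -1.  -0.1] g 0.0
t 25.47 p [ 0.636  -0.1049  0.3244] q [-0.221  0.406  0.835  0.     1.9   -0.294] w 0.103 F [0.8 0.1 1.9] g 29.4
```

```bash
cat >> h.py <<'E'
def bar(th,dx=0): return np.array([.09+dx-.222*np.cos(th)+.011*np.sin(th), .11+.222*np.sin(th)+.011*np.cos(th)])
def lower(ths,sp=.08,dx=0,lim=25,dz=-.004):
    for th in ths:
        x,z=bar(th,dx); robot.line_to(ch(x,0,z+dz),max_speed=sp); F=np.array(robot.get_ft_force())
        print(round(th,2),F.round(1),round(robot.get_width(),3),robot.get_ee_pos().round(4))
        if np.linalg.norm(F)>lim: print('STOP'); return False
    return True
E
python3 - <<'E'
from h import *
lower(np.arange(1.25,.69,-.06)); st()
E
```

```text
1.25 [-2.4 -0.9  6. ] 0.104 [ 0.6239 -0.1058  0.3216]
1.19 [-4.4  1.2  6.4] 0.105 [ 0.6111 -0.1069  0.3173]
1.13 [-5.2  0.3  5.8] 0.103 [ 0.5985 -0.1078  0.3124]
1.07 [-5.4 -0.1  5.4] 0.098 [ 0.5863 -0.1087  0.3068]
1.01 [-5.8 -0.6  6.5] 0.104 [ 0.5745 -0.1096  0.3006]
0.95 [-5.9 -0.9  5.7] 0.098 [ 0.5629 -0.1105  0.2935]
0.89 [-7.2 -0.6  4.5] 0.102 [ 0.5518 -0.1113  0.2857]
0.83 [-7.4 -0.4  5. ] 0.101 [ 0.5412 -0.1121  0.2773]
0.77 [-6.9 -1.4  3.7] 0.102 [ 0.5311 -0.1128  0.2682]
0.71 [-8.5 -1.3  3.2] 0.105 [ 0.5216 -0.1135  0.2586]
t 28.62 p [ 0.5216 -0.1135  0.2586] q [-2.830e-01  7.700e-02  1.348e+00 -1.000e-03  1.720e+00 -3.550e-01] w 0.105 F [-8.5 -1.3  3.2] g 31.7
```

Run:
```python
from h import *
lower(np.arange(.65,.1,-.06)) and lower([.08,.06,.04,.02,.01,0],sp=.04); st()
```

```text
0.65 [-7.9 -1.3  3.5] 0.102 [ 0.5126 -0.1142  0.2484]
0.59 [-10.   -2.2   2.1] 0.1 [ 0.5042 -0.1148  0.2379]
0.53 [-8.9 -1.6  2.5] 0.102 [ 0.4965 -0.1154  0.2267]
0.47 [-9.1 -2.5  1.4] 0.101 [ 0.4894 -0.1159  0.2151]
0.41 [-8.9 -2.5  1.3] 0.103 [ 0.4831 -0.1164  0.203 ]
0.35 [-9.7 -3.   0.6] 0.107 [ 0.4774 -0.1169  0.1907]
0.29 [-9.7 -3.5 -1.4] 0.107 [ 0.4725 -0.1172  0.1781]
0.23 [-8.8 -3.6 -0.1] 0.098 [ 0.4683 -0.1175  0.1653]
0.17 [-9.2 -4.3 -1.4] 0.101 [ 0.465  -0.1178  0.1522]
0.11 [-8.4 -3.4 -3. ] 0.104 [ 0.4623 -0.1179  0.1388]
0.08 [-8.4 -3.8 -1.9] 0.099 [ 0.4613 -0.118   0.1324]
0.06 [-9.5 -4.  -3.2] 0.103 [ 0.4607 -0.118   0.1279]
0.04 [-8.4 -5.  -3.2] 0.103 [ 0.4603 -0.1181  0.1235]
0.02 [-9.2 -4.7 -2.3] 0.106 [ 0.4599 -0.1181  0.119 ]
0.01 [-9.8 -4.9 -2.9] 0.098 [ 0.4597 -0.1181  0.1169]
0 [-10.2  -3.9  -2.9] 0.103 [ 0.4596 -0.1182  0.1147]
t 33.38 p [ 0.4596 -0.1182  0.1147] q [-3.280e-01  1.000e-03  1.718e+00 -3.000e-03  1.431e+00 -3.990e-01] w 0.103 F [-10.2  -3.9  -2.9] g 33.3
```

The stop hasn't been felt yet, so I continue down in small steps until the lid seats.

Run:
```python
from h import *
p=robot.get_ee_pos(); x,y,z=ch(bar(0)[0],0,.117)
while z>.103:
    z-=.0015; robot.line_to([x,y,z],max_speed=.03); F=robot.get_ft_force(); print(round(z,4),robot.get_ee_pos()[2].round(4),np.round(F,1))
    if F[2]>10: break
st(); shot('scene','s9');shot('top','t9')
cv2.imwrite('pics/c9.png',np.hstack([cv2.resize(load('s9')['im'][140:300,280:440],(400,400)),cv2.resize(load('t9')['im'][90:250,290:450],(400,400))]))
```

```text
0.1155 0.1132 [-10.1  -4.5  -2.3]
0.114 0.1116 [-11.2  -4.4  -1.7]
0.1125 0.1114 [-14.9  -3.    6.5]
0.111 0.1113 [-20.9  -2.5  16.3]
t 34.38 p [ 0.4594 -0.1182  0.1113] q [-0.328  0.004  1.722 -0.003  1.424 -0.399] w 0.101 F [-20.9  -2.5  16.3] g 35.4
```

View pics/c9.png

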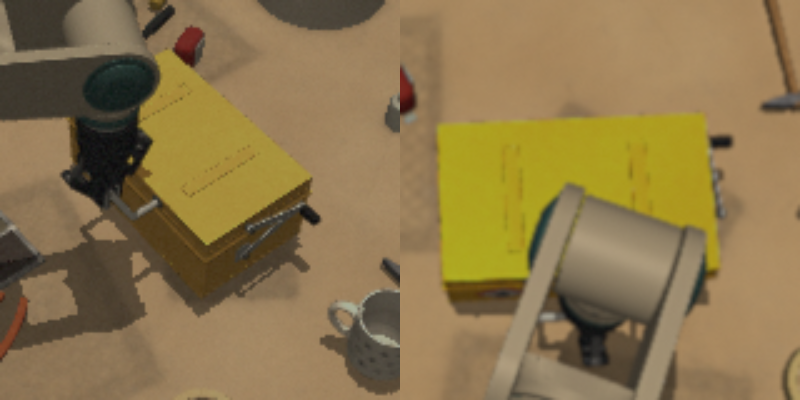

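The lid seats: there is a hard stop, and the picture shows it flat with the stay folded. Release, back off and check.

Run:
```python
from h import *
robot.line_to([*ch(bar(0)[0],0,0)[:2],.1135],max_speed=.03)
robot.command_gripper(.35); st()
robot.line_to([*robot.get_ee_pos()[:2],.22],max_speed=.12); robot.reach([.36,.02,.30],down(YAW)); robot.dwell(.3); st()
shot('scene','s10');s=load('s10');c=cloud(s)
cy,sy=np.cos(YAW),np.sin(YAW); d=c[...,:2]-C; X=d@[cy,sy];Y=d@[-sy,cy]
for a in(-.08,-.04,0,.04,.08):
    k=(abs(X-a)<.008)&(abs(Y)<.12)&(c[...,2]>.05)&(s['d']>0); print(a,k.sum(),np.median(c[...,2][k]).round(4))
k=(X<-.11)&(X>-.15)&(abs(Y)<.05)&(c[...,2]>.09); print('bar',k.sum(),np.median(X[k]),np.median(c[...,2][k]),c[...,2][k].max())
cv2.imwrite('pics/s10c.png',cv2.resize(s['im'][60:320,180:580],(800,520)))
```

```text
t 35.06 p [ 0.4625 -0.1175  0.1135] q [-0.326  0.003  1.718  0.     1.42  -0.4  ] w 0.351 F [ 0.1 -0.2 -0.2] g 0.0
t 37.18 p [0.3603 0.0195 0.2993] q [-0.048 -0.429  1.713 -0.     1.859 -0.12 ] w 0.347 F [-1.1  0.1 -0.3] g 0.0
-0.08 272 0.1304
-0.04 273 0.1305
0 262 0.1306
0.04 253 0.1306
0.08 216 0.1302
bar 87 -0.1365420587549313 0.12311412923313586 0.12836554702760122
```

View pics/s10c.png

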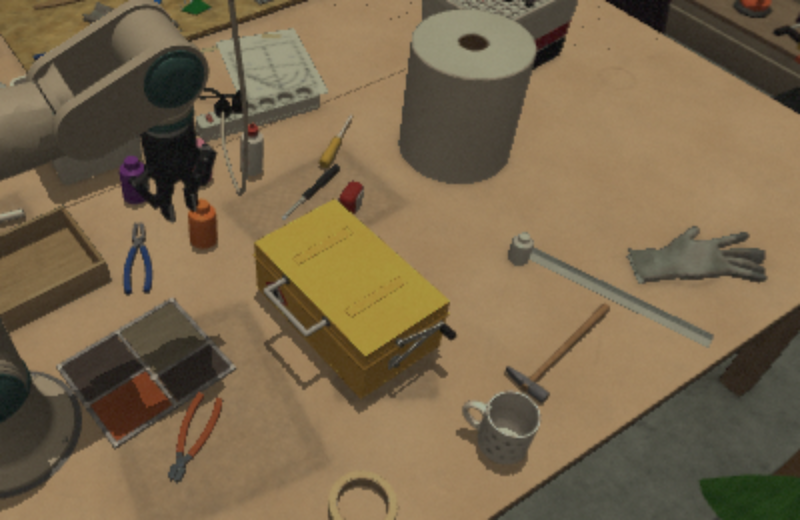

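The lid is level at z 0.1305 across its whole depth, so it is fully shut. The stay is folded, the robot is clear of everything, and the bystanders are unmoved.

```bash
python3 -c "
from h import *
print(robot.close_job(), robot.get_t())"
```

```text
the job is handed in; nothing more can be done
the job is handed in; nothing more can be done
```

The brown bottle stands upright in the empty right end of the chest, the stay is broken, the lid was carried all the way down and is fully shut, and the job was handed in at about 37 s on the robot's clock.

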